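# Unclamp tested power connectors and sort them by colour

### The job

The test is over: turn the rack's yellow clamp knob clockwise until it clicks over to its open stop, while both connectors still sit in their cradles, and leave it open. Then sort all red and blue power connectors, the two in the rack and the red one on the table, each into the crate of its own colour, every one lying on the crate's floor. Leave the yellow connector, the tape roll and the jar where they are.

Things in the scene. Friction and masses are not known exactly. Their poses are not given: they have to be found in the camera images.
- rack: fixed test rack: grey board 155 mm long, 250 mm wide, sloping 0.56 rad (32 degrees), low edge to the robot (-x). Origin: on the table under the middle of the face, which is 75 mm up; x away from the robot, y left, z up. Two cradles at y = +80 and -80 mm, with 14 mm high cheeks at the lower end and an 18 mm lip along the low edge.
- lamp (a point): middle of the strip lamp's underside: the lamp is 30 mm deep (x), 330 mm long (y), 22 mm high, on thin posts at rack y = +150 and -150 mm. It hangs right above the cradles, 289 mm over the table, and leaves no room for a vertical gripper there: reach in square to the sloping face.
- clamp (a joint): angle of the turn clamp, rad: 0 closed (wing across both connectors), 1.4 open (wing up and down the slope between them); grows clockwise seen from above the face. A spring detent pushes it back below 0.7 and clicks it on to the open stop above 0.7; about 0.3 N m to pass.
- clamp_grip (a point): grip point of the clamp's knob, on its axis, 83 mm out from the middle of the face; z out along the axis, square to the face. The knob is a yellow bar 56 mm long (point y, as the wing), 14 mm wide (point x), its foot 21 mm below this point and its top 15 mm above. Turns with the clamp.
- clamp_wing_end (a point): one tip of the steel wing under the knob: wing 190 mm long, 18 mm wide, 6 mm thick, centred on the axis, its middle plane 58 mm out from the face.
- red_tested: red power connector, 130 mm long, 0.22 kg: round barrel 42 mm thick (x -49 to +27 mm), square flange 52 mm (x +27 to +39), round 50 mm shroud at the +x end, grey 52 mm square block at the -x end. Origin: on the long axis at mid-length, 26 mm above its support; x to the shroud; grip the barrel there. Starts in a cradle under the wing, x up the slope, z square to the face.
- blue_tested: blue power connector, 130 mm long, 0.22 kg: round barrel 42 mm thick (x -49 to +27 mm), square flange 52 mm (x +27 to +39), round 50 mm shroud at the +x end, grey 52 mm square block at the -x end. Origin: on the long axis at mid-length, 26 mm above its support; x to the shroud; grip the barrel there. Starts in a cradle under the wing, x up the slope, z square to the face.
- red_loose: red power connector, 130 mm long, 0.22 kg: round barrel 42 mm thick (x -49 to +27 mm), square flange 52 mm (x +27 to +39), round 50 mm shroud at the +x end, grey 52 mm square block at the -x end. Origin: on the long axis at mid-length, 26 mm above its support; x to the shroud; grip the barrel there. It lies on the table between the robot and the rack, beside the yellow one.
- yellow_loose: yellow power connector, 130 mm long, 0.22 kg: round barrel 42 mm thick (x -49 to +27 mm), square flange 52 mm (x +27 to +39), round 50 mm shroud at the +x end, grey 52 mm square block at the -x end. Origin: on the long axis at mid-length, 26 mm above its support; x to the shroud; grip the barrel there. It lies on the table between the robot and the rack and stays there.
- red_crate: black open crate, outside 210 (x) x 180 (y) x 48 mm high, walls and floor 5 mm thick, with a red floor sheet and a red band round the rim; fixed. Origin: centre of its underside, on the table; z up. It stands to the left or the right of the rack.
- blue_crate: black open crate, outside 210 (x) x 180 (y) x 48 mm high, walls and floor 5 mm thick, with a blue floor sheet and a blue band round the rim; fixed. Origin: centre of its underside, on the table; z up. It stands to the left or the right of the rack.
- tape_roll: bystander: white tape roll lying flat, 100 mm in diameter, 22 mm high. Origin: centre of its underside.
- lug_jar: bystander: amber jar with a black cap, 68 mm in diameter, 85 mm high. Origin: centre of its underside.
Things that resemble listed ones, but are neither listed nor needed, are in the scene too. Leave any turquoise look-alike of the red_tested alone.

How it is judged:
By the outcome, as a careful person would: the job done as asked, in the order asked, and still so for the second after the job is handed in, with the robot touching nothing.
It also fails if it takes over 72 s, if anything falls off the work surface, if the arm or the gripper's body presses on something with over 40 N, if the wrist force passes 120 N, or if a joint passes its speed limit or range.

### The arm

A 6-joint arm with a two-finger parallel gripper is mounted at the origin on the work surface. World frame = base frame: x ahead of the robot, y to its left, z up, the work surface at z = 0. Lengths are in m, angles in rad, forces in N, time in s.
With the tool pointing down it reaches from about 0.275 to 0.75 m from the base axis. Payload 10.2 kg.
Tool frame: the origin (TCP) lies at the very end of the fingers, on their centre line; the grasp point (between the pads) lies 19 mm behind it; z points along the fingers, y is the line along which they close (so a half turn about z gives the same grasp; the last joint's range is limited). The gripper opens to 85 mm and grips with 20 to 120 N. Pads are 22 mm wide; open, the fingers measure 114 mm over their backs; the gripper's body (76 mm by 85 mm) begins 54 mm behind the grasp point. The pads swing forward as they close: fully open they stand 13 mm farther back than shut.
Start: joints at [-1.389, 0.313, 1.498, -0, 1.331, -0.223], TCP at [0.207, -0.483, 0.231] pointing down, gripper open.
Joint ranges: [-2.94, 2.94], [-0.97, 2.17], [0.19, 2.56], [-1.23, 4.37], [0.02, 3.11], [-2.88, 2.88]. Speed limits (rad/s): [2.39, 2.39, 3.01, 3.14, 3.14, 3.14].

### API

Orientations are given as a unit quaternion [w, x, y, z].
In Python, from bench import manip gives the robot as it stands. The module is installed in compiled form; this text tells all that it offers.
- The arm moves only by the tool carry_out, never from a script. Its argument "rows" is text: rows parted by semicolons, each of 7 numbers parted by spaces: the shift along the tool's x, y, z in cm, then the turn, a rotation vector about the tool's x, y, z in degrees, then the opening, from -1 (shut) to 1 (fully open). A call has 1 to 5 rows; each row shifts and turns the commanded pose from where the row before left it, along the tool's axes as they then stand; what a row does not reach is not made up. A row lasts 1/10 s, in which the tool goes at most 50 mm and 8.59 degrees, less where a joint would pass 70% of its speed; a pose out of reach is approached as far as the arm can. A call with a gripper value outside its range is refused whole. The fingers move at their own pace and stop on an object; "newtons" is the grip in N (left out, the last holds). Time passes only in rows, so rows that do not move let the fingers close. It gives the time, the measured TCP pose, the force, the opening and the grip force at its end, in the units of the state.
- manip.observe(): the state, without advancing time (a new reading comes with each control period).
- manip.camera(name): name is "scene" or "side" or "wrist"; returns a dict with "image" (480x640x3 uint8, red, green, blue), "z_map" (480x640 float32, m along the optical axis (not along the pixel's ray), 0 where there is no reading), "mtx" (3x3 intrinsics, pixels), "R" (3x3) and "t" (3): a world point X has camera coordinates R X + t; the wrist camera has in their place "T_tool_cam" (4x4, takes a point from camera to tool coordinates, whose origin is the TCP and whose axes are the flange's). Camera axes: x right, y down, z forward; pixel columns grow to the right and rows downward; lengths in m; the calibration is good to about 2 mm. A picture is of the moment at which its call begins: read the wrist's pose just before it.
- manip.close_job(): hands the job in; it is judged then, once.
The state is a dict: "time_s": time; "joint_pos": joint angles; "qd": joint speeds; "tau": joint torques, N m; "eef_pos": TCP position; "ee_rot": TCP orientation; "force": force on the tool from outside, world axes, zero at the start; "moment": the same for the moment, N m; "grip_width": opening from 0.0 (shut) to 1.0 (fully open); "grasp_force": force on a finger pad.
Only numpy, scipy, OpenCV 4.12 (cv2) and the standard library are available. Lean on these libraries where they do the work, as an engineer would, in place of code of your own. Each camera call takes 0.05 s, during which the arm holds its last target. There are 200 camera calls.

## Working session

There is one attempt and no reset: what is moved stays moved. The work goes in short steps, Python scripts to look and compute and a tool call to move; the robot and the scene stay as the last step left them, time stands still between calls to the robot, and variables do not carry over. Pictures are saved under pics/ and viewed, at most 10 in all, crops included, and the job is handed in when it is done.

Besides the shell and the picture viewer there is one more tool, called after "Emit:" as name(argument=value, ...) on one line, values as JSON. carry_out: Moves the arm, as the interface text tells. Its arguments: {"type":"object","properties":{"rows":{"type":"string"},"newtons":{"type":"number"}},"required":["rows"]}

```bash
mkdir -p pics; cat > h.py <<'E'
import numpy as np, cv2, pickle
from scipy.spatial.transform import Rotation as Ro
from bench import manip
def rot(q): return Ro.from_quat([q[1],q[2],q[3],q[0]])
def grab(n):
    s=manip.observe(); c=manip.camera(n)
    if n=='wrist':
        T=np.array(c['T_tool_cam']); Rt=rot(s['ee_rot']).as_matrix()
        Rwc=Rt@T[:3,:3]; p=Rt@T[:3,3]+np.array(s['eef_pos']); c['R']=Rwc.T; c['t']=-Rwc.T@p
    c['R']=np.array(c['R']);c['t']=np.array(c['t']);c['mtx']=np.array(c['mtx'])
    pickle.dump(c,open(f'{n}.pkl','wb')); return c
def cloud(c):
    v,u=np.mgrid[:480,:640]; z=c['z_map']; K=c['mtx']
    P=np.stack([(u-K[0,2])/K[0,0]*z,(v-K[1,2])/K[1,1]*z,z],-1)
    return (P-c['t'])@c['R']
def save(c,f,crop=None,s=1):
    im=c['image'][:,:,::-1]
    if crop: im=im[crop[1]:crop[3],crop[0]:crop[2]]
    cv2.imwrite('pics/'+f,cv2.resize(im,None,fx=s,fy=s,interpolation=cv2.INTER_CUBIC))
E
python3 - <<'E'
from h import *
a=grab('scene');b=grab('side')
save(a,'a1.png');save(b,'b1.png')
for c in(a,b): print(c['mtx'].round(1).tolist(),(-c['R'].T@c['t']).round(3),c['R'][2].round(2))
s=manip.observe();print({k:np.round(v,3).tolist() for k,v in s.items()})
E
```

```text
[[462.3, 0.0, 314.4], [0.0, 462.3, 239.0], [0.0, 0.0, 1.0]] [1.368 0.539 1.111] [-0.62 -0.33 -0.71]
[[507.4, 0.0, 318.9], [0.0, 507.4, 240.4], [0.0, 0.0, 1.0]] [0.08  0.688 1.024] [ 0.43 -0.51 -0.75]
{'time_s': 0.1, 'joint_pos': [-1.389, 0.313, 1.498, -0.0, 1.331, -0.223], 'qd': [-0.0, -0.0, -0.0, 0.002, -0.0, -0.0], 'tau': [0.003, -41.29, -26.014, -0.0, 0.003, 0.0], 'eef_pos': [0.207, -0.482, 0.231], 'ee_rot': [-0.001, 0.98, 0.201, 0.0], 'force': [0.04, -0.496, -0.736], 'moment': [-0.015, 0.048, 0.009], 'grasp_force': 0.0, 'grip_width': 0.999}
```

View pics/a1.png

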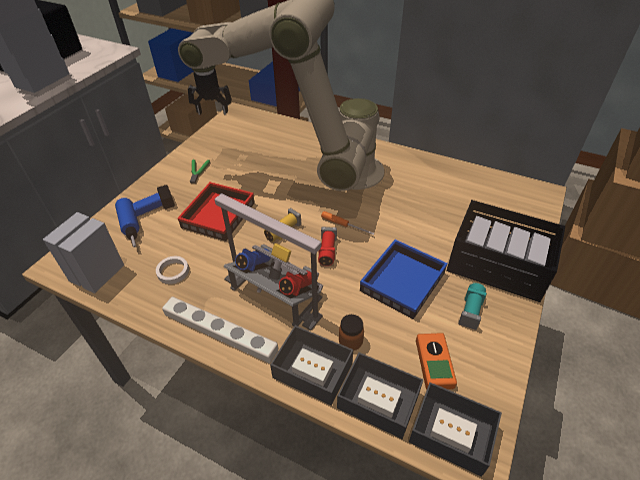

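View pics/b1.png

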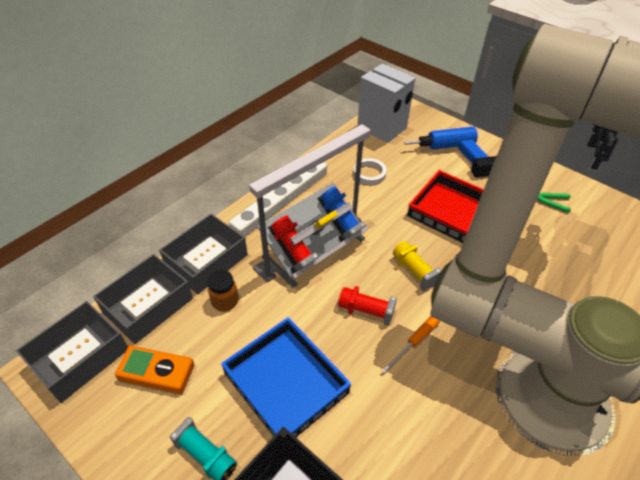

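The scene view shows the following:
- Red in the rack at (295,283) and blue in the rack at (252,258), with the yellow knob between them.
- Loose red at (327,245), loose yellow at (285,222), red crate at (215,210), blue crate at (403,277).
- Look-alikes to leave alone: turquoise connector (475,300) and blue drill (145,207).

Only the rack pair and the red one beside the yellow fit the description. Next I measure them.

```bash
cat > m.py <<'E'
from h import *
def rep(n,P,m):
    q=P[m]; 
    if len(q)<15: print(n,'few',len(q));return
    c=q[:,:2].mean(0); r=cv2.minAreaRect(q[:,:2].astype(np.float32))
    print(n,len(q),'mean',q.mean(0).round(3),'rect c',np.round(r[0],3),'size',np.round(r[1],3),'ang',round(r[2],1),'z',np.percentile(q[:,2],[2,50,98]).round(3))
def masks(c):
    h=cv2.cvtColor(c['image'],cv2.COLOR_RGB2HSV); H,S,V=[h[...,i].astype(int) for i in range(3)]
    ok=(c['z_map']>0)&(S>140)&(V>50)
    return dict(red=ok&((H<6)|(H>174)),blue=ok&(H>105)&(H<125),yel=ok&(H>20)&(H<32)&(S>170))
if __name__=='__main__':
    for n in('scene','side'):
        c=pickle.load(open(n+'.pkl','rb'));P=cloud(c);print(n)
        for k,m in masks(c).items():
            m=cv2.morphologyEx(m.astype(np.uint8),cv2.MORPH_OPEN,np.ones((2,2),np.uint8))
            nn,L,st,ce=cv2.connectedComponentsWithStats(m)
            for i in range(1,nn):
                if st[i,4]>40: rep(f'{k} px{ce[i].round()}',P,L==i)
        g=(P[...,2]>.297)&(P[...,2]<.325)&(P[...,0]>.3)&(abs(P[...,1])<.35)&(c['z_map']>0)
        nn,L,st,ce=cv2.connectedComponentsWithStats(g.astype(np.uint8))
        i=1+np.argmax(st[1:,4]);rep(f'lamp px{ce[i].round()}',P,L==i)
E
python3 m.py
```

```text
scene
red px[212. 211.] 1170 mean [ 0.466 -0.342  0.036] rect c [0.893 0.01 ] size [1.399 0.262] ang 37.5 z [0.001 0.008 0.258]
red px[232. 218.] 78 mean [ 0.458 -0.265  0.027] rect c [ 0.451 -0.267] size [0.116 0.028] ang 41.9 z [0.001 0.033 0.052]
red px[328. 246.] 367 mean [0.448 0.1   0.041] rect c [0.441 0.098] size [0.12  0.047] ang 18.5 z [-0.001  0.044  0.053]
red px[299. 282.] 372 mean [0.675 0.119 0.121] rect c [1.    0.303] size [0.875 0.081] ang 30.3 z [0.064 0.121 0.173]
blue px[170.  56.] 1419 mean [-0.624 -1.443 -0.051] rect c [ 0.323 -0.565] size [3.031 0.247] ang 41.9 z [-0.199 -0.054  0.315]
blue px[265.  78.] 338 mean [-0.67  -0.824 -0.081] rect c [-0.634 -0.823] size [0.411 0.137] ang 33.1 z [-0.12  -0.085  0.038]
blue px[147. 202.] 184 mean [ 0.531 -0.578  0.039] rect c [ 0.529 -0.581] size [0.042 0.098] ang 62.6 z [0.033 0.039 0.046]
blue px[125. 212.] 382 mean [ 0.621 -0.588  0.06 ] rect c [ 0.984 -0.065] size [1.432 0.061] ang 55.1 z [0.046 0.059 0.065]
blue px[407. 281.] 2264 mean [0.452 0.367 0.016] rect c [0.854 0.388] size [1.05  0.221] ang 4.5 z [0.    0.
[... 643 characters left out ...]
ean [ 0.654 -0.046  0.131] rect c [0.376 0.293] size [0.057 0.985] ang 39.3 z [0.091 0.131 0.146]
blue px[348. 222.] 241 mean [ 0.599 -0.042  0.091] rect c [ 0.597 -0.057] size [0.063 0.047] ang 79.1 z [0.072 0.091 0.104]
blue px[286. 380.] 7566 mean [0.449 0.35  0.017] rect c [0.288 0.433] size [0.246 0.61 ] ang 61.2 z [0.001 0.006 0.05 ]
yel px[327. 220.] 145 mean [0.604 0.039 0.159] rect c [0.377 0.339] size [0.049 0.915] ang 37.3 z [0.12  0.154 0.162]
yel px[412. 260.] 752 mean [ 0.424 -0.082  0.044] rect c [0.25  0.244] size [0.102 0.945] ang 27.1 z [0.001 0.044 0.053]
lamp px[308. 160.] 1782 mean [0.662 0.037 0.308] rect c [0.664 0.023] size [0.331 0.035] ang 82.2 z [0.298 0.31  0.313]
```

```bash
cat > m2.py <<'E'
from h import *
from m import masks
C={n:pickle.load(open(n+'.pkl','rb')) for n in('scene','side')}
def pts(n,col,box):
    c=C[n];P=cloud(c);m=masks(c)[col].copy() if col else (c['z_map']>0)
    m=m&np.all((P>box[0])&(P<box[1]),-1);return P[m]
# loose connectors and crates
for n in C:
  for nm,col,b in(('red_loose','red',([.36,.02,.02],[.55,.18,.06])),('yel_loose','yel',([.33,-.16,.02],[.52,-.0,.06])),
     ('redcrate','red',([.3,-.5,-.01],[.62,-.2,.06])),('bluecrate','blue',([.3,.2,-.01],[.62,.5,.06])),('tape',None,([.6,-.35,.015],[.8,-.15,.03])),('jar',None,([.6,.15,.02],[.85,.35,.1]))):
    q=pts(n,col,b)
    if len(q)<10: print(n,nm,len(q));continue
    r=cv2.minAreaRect(q[:,:2].astype(np.float32));print(n,nm,len(q),np.round(r[0],3),np.round(r[1],3),round(r[2],1),'z',np.percentile(q[:,2],[2,50,98]).round(3), 'xy pct',np.percentile(q[:,:2],[1,99],axis=0).round(3).tolist())
  # rack frame: origin lamp xy
  L=np.array([.6645,.0235]);a=np.radians(-8.0);th=.56
  ex=np.array([np.cos(a),np.sin(a),0]);ey=np.array([-np.sin(a),np.cos(a),0]);ez=np.array([0,0,1.])
  u=np.cos(th)*ex+np.sin(th)*ez; nn=-np.sin(th)*ex+np.cos(th)*ez
  O=np.array([*L,.075]); F=np.stack([u,ey,nn],1)
  for nm,col,b in(('knob','yel',([.5,-.05,.115],[.72,.12,.2])),('red_t','red',([.5,.03,.06],[.75,.18,.2])),('blue_t','blue',([.5,-.12,.06],[.75,.04,.2]))):
    q=(pts(n,col,b)-O)@F
    if len(q)>10:print(n,nm,len(q),'slope,y,n pct5/50/95',np.percentile(q,[2,50,98],axis=0).round(3).tolist())
  # face plane
  q=pts(n,None,([.45,-.15,.02],[.85,.2,.27])); h=(q-O)@F
  m=(abs(h[:,2])<.03)&(abs(h[:,1])<.045)&(abs(h[:,0])<.09); h=h[m]; print('face n hist',np.histogram(h[:,2],bins=np.arange(-.03,.031,.005))[0],'s range',np.percentile(h[:,0],[1,99]))
E
python3 m2.py; python3 - <<'E'
import sys;sys.path.insert(0,'.')
import os;os.chdir('.')
from h import *
save(pickle.load(open('side.pkl','rb')),'b2.png',(230,120,430,330),2.8)
E
```

```text
scene red_loose 365 [0.442 0.095] [0.121 0.049] 18.6 z [0.03  0.045 0.053] xy pct [[0.386, 0.058], [0.503, 0.132]]
scene yel_loose 2
scene redcrate 1255 [ 0.425 -0.359] [0.263 0.231] 3.8 z [0.    0.007 0.051] xy pct [[0.336, -0.435], [0.555, -0.242]]
scene bluecrate 2432 [0.45  0.354] [0.182 0.217] 80.8 z [0.    0.006 0.05 ] xy pct [[0.343, 0.258], [0.56, 0.45]]
scene tape 278 [ 0.729 -0.306] [0.102 0.088] 2.6 z [0.015 0.021 0.026] xy pct [[0.681, -0.35], [0.778, -0.263]]
scene jar 2423 [0.726 0.25 ] [0.249 0.198] 1.0 z [0.022 0.049 0.087] xy pct [[0.625, 0.155], [0.849, 0.345]]
scene red_t 397 slope,y,n pct5/50/95 [[-0.047, 0.057, 0.006], [0.032, 0.095, 0.044], [0.063, 0.106, 0.056]]
scene blue_t 30 slope,y,n pct5/50/95 [[-0.021, -0.103, 0.013], [0.056, -0.083, 0.05], [0.059, -0.058, 0.056]]
face n hist [  5   7   7   0  15  40 415  45  36  54  38  14] s range [-0.07703098  0.07838451]
side red_loose 857 [0.441 0.093] [0.113 0.05 ] 21.7 z [0.024 0.044 0.054] xy pct [[0.386, 0.066], [0.492, 0.131]]
side yel_loose 713 [ 0.424 -0.091] [0.054 0.119] 75.1 z [0.022 0.044 0.053] xy pct [[0
[... 202 characters left out ...]
z [0.001 0.006 0.049] xy pct [[0.34, 0.256], [0.559, 0.447]]
side tape 216 [ 0.727 -0.307] [0.09 0.1 ] 79.6 z [0.015 0.021 0.026] xy pct [[0.681, -0.35], [0.776, -0.264]]
side jar 3015 [0.727 0.25 ] [0.2   0.246] 90.0 z [0.022 0.051 0.087] xy pct [[0.628, 0.153], [0.849, 0.345]]
side knob 140 slope,y,n pct5/50/95 [[-0.011, -0.025, 0.075], [-0.004, 0.005, 0.099], [0.003, 0.028, 0.103]]
side red_t 805 slope,y,n pct5/50/95 [[-0.052, 0.061, 0.008], [0.013, 0.089, 0.046], [0.056, 0.104, 0.056]]
side blue_t 607 slope,y,n pct5/50/95 [[-0.052, -0.096, 0.019], [0.018, -0.07, 0.046], [0.056, -0.055, 0.057]]
face n hist [  0   0   0   0   2 282 999 129   8  62  69  13] s range [-0.0792202   0.07499301]
```

View pics/b2.png

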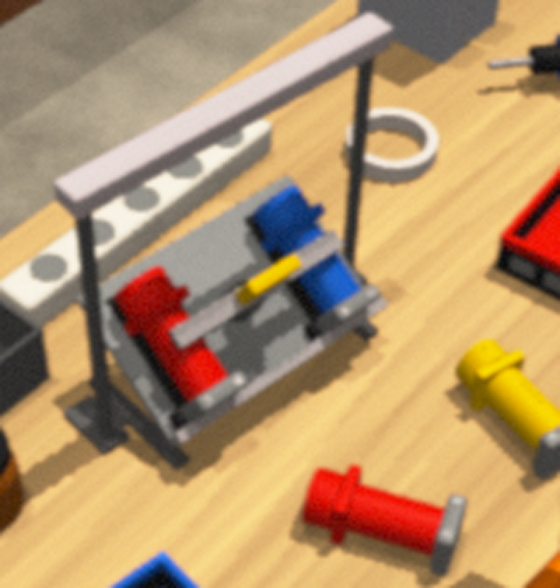

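The crop shows:
- The wing is closed across both connectors. Red is on the left (+y) and blue on the right (−y).
- The knob bar lies along the wing at about (270,278).
- The loose red and yellow both have their grey blocks towards the robot.

The lamp gives the rack centre and a yaw of −8°, and the knob and face heights agree with that. I'll plan the knob approach next.

```bash
cat > p.py <<'E'
from h import *
a=np.radians(-8.1);th=.56
ex=np.array([np.cos(a),np.sin(a),0]);ey=np.array([-np.sin(a),np.cos(a),0]);ez=np.array([0,0,1.])
u=np.cos(th)*ex+np.sin(th)*ez; nn=-np.sin(th)*ex+np.cos(th)*ez
F=np.stack([u,ey,nn],1)
O=np.array([.6645,.0235,.075])+F@[-.004,.0015,.002]   # face middle
def rk(s,y,n): return O+F@np.array([s,y,n])
def tool(x,z): x=np.array(x);z=np.array(z);return np.stack([x,np.cross(z,x),z],1)
RK=tool(ey,-nn); RC=tool(u,-nn)      # knob grasp, connector grasp in rack
def down(yaw): return tool([np.cos(np.radians(yaw)),np.sin(np.radians(yaw)),0],[0,0,-1])
def plan(p,R,N=None,start=None):
    s=manip.observe(); p0=np.array(s['eef_pos']);R0=rot(s['ee_rot']).as_matrix()
    if start: p0,R0=start
    r=Ro.from_matrix(R0.T@R).as_rotvec(); D=R0.T@(np.array(p)-p0)
    if N is None: N=int(np.ceil(max(np.degrees(np.linalg.norm(r))/8.3,np.linalg.norm(D)/.045,1)))
    Rk=np.eye(3);S=np.zeros((3,3));st=Ro.from_rotvec(r/N).as_matrix()
    for k in range(N): S+=Rk;Rk=Rk@st
    d=np.linalg.solve(S,D); print('N',N,'cm',(d*100).round(2),'deg',np.degrees(r/N).round(2),'goal',np.round(p,3))
    return (np.array(p),R)
def st():
    s=manip.observe();print('t',s['time_s'],'p',np.round(s['eef_pos'],4),'rack',np.round(F.T@(np.array(s['eef_pos'])-O),4),'q',np.round(s['joint_pos'],2),'f',np.round(s['force'],1),'grip',s['grip_width'],s['grasp_force'])
E
python3 - <<'E'
from p import *
g=plan(rk(0,0,.2),RK); plan(rk(0,0,.07),RK,start=g)
E
```

```text
N 14 cm [ 4.66 -0.5   0.01] deg [-2.09  1.17 -4.08] goal [0.555 0.041 0.244]
N 3 cm [ 0.   -0.    4.33] deg [0. 0. 0.] goal [0.623 0.031 0.134]
```

Emit:
carry_out(rows="4.66 -0.5 0 -2.09 1.17 -4.08 1;4.66 -0.5 0 -2.09 1.17 -4.08 1;4.66 -0.5 0 -2.09 1.17 -4.08 1;4.66 -0.5 0 -2.09 1.17 -4.08 1;4.66 -0.5 0 -2.09 1.17 -4.08 1")

```text
time_s: 0.6
eef_pos: [0.3926, -0.339, 0.2368]
ee_rot: [0.079, 0.923, 0.371, 0.068]
force: [-0.0, 0.4, 0.2]
grip_width: 0.996
grasp_force: 0.0
```

Emit:
carry_out(rows="4.66 -0.5 0 -2.09 1.17 -4.08 1;4.66 -0.5 0 -2.09 1.17 -4.08 1;4.66 -0.5 0 -2.09 1.17 -4.08 1;4.66 -0.5 0 -2.09 1.17 -4.08 1;4.66 -0.5 0 -2.09 1.17 -4.08 1")

```text
time_s: 1.1
eef_pos: [0.514, -0.1402, 0.2464]
ee_rot: [0.154, 0.827, 0.524, 0.133]
force: [1.4, -0.9, -1.0]
grip_width: 0.998
grasp_force: 0.0
```

Emit:
carry_out(rows="4.66 -0.5 0 -2.09 1.17 -4.08 1;4.66 -0.5 0 -2.09 1.17 -4.08 1;4.66 -0.5 0 -2.09 1.17 -4.08 1;4.66 -0.5 0 -2.09 1.17 -4.08 1;0 0 0 0 0 0 1")

```text
time_s: 1.6
eef_pos: [0.5545, 0.0447, 0.244]
ee_rot: [0.208, 0.723, 0.633, 0.181]
force: [-0.6, -0.3, -0.5]
grip_width: 1.002
grasp_force: 0.0
```

```bash
python3 - <<'E'
from p import *
from m import masks
st(); c=grab('wrist'); save(c,'w1.png')
plan(rk(0,0,.2),RK,1)
P=cloud(c); h=(P-O)@F; z=c['z_map']>0
m=masks(c)['yel']&z&(abs(h[...,0])<.06)&(abs(h[...,1])<.06)
q=h[m];print('knob',len(q),np.percentile(q,[1,50,99],axis=0).round(4).tolist())
t=q[abs(q[:,2]-.098)<.006];print('top',len(t),[np.round(v,4) for v in cv2.minAreaRect(t[:,:2].astype(np.float32))])
for k in('red','blue'):
  q=h[masks(c)[k]&z&(h[...,2]>.01)&(h[...,2]<.07)&(abs(h[...,0])<.09)&(abs(h[...,1])<.13)]
  if len(q):print(k,len(q),np.percentile(q,[1,50,99],axis=0).round(4).tolist())
q=h[z&(abs(h[...,0])<.07)&(abs(h[...,1])<.045)&(abs(h[...,2])<.02)];print('face',len(q),np.median(q,0).round(4))
a=grab('scene')
E
python3 m.py | grep -E "red|blue|scene"
```

```text
t 1.6 p [0.5545 0.0447 0.244 ] rack [-0.001   0.004   0.2006] q [-0.13  0.12  1.82 -0.01  0.65  0.01] f [-0.6 -0.3 -0.5] grip 1.0016796582435654 0.0
N 1 cm [-0.18  0.03  0.06] deg [-0.04 -0.07  0.24] goal [0.555 0.041 0.244]
knob 1487 [[-0.0051, -0.0276, 0.0733], [0.0011, 0.0027, 0.0983], [0.0075, 0.0262, 0.1]]
top 1392 [array([ 0.0013, -0.0012]), array([0.0129, 0.055 ]), np.float64(0.1318)]
red 7104 [[-0.048, 0.0547, 0.0315], [0.0209, 0.079, 0.0471], [0.0634, 0.1015, 0.0541]]
blue 5160 [[-0.0483, -0.1016, 0.02], [0.0229, -0.0722, 0.0465], [0.0628, -0.0559, 0.054]]
face 11431 [-0.0138  0.0033  0.0012]
scene
red px[236. 193.] 170 mean [ 0.351 -0.318  0.04 ] rect c [ 0.346 -0.334] size [0.191 0.061] ang 77.4 z [0.004 0.044 0.052]
red px[207. 215.] 986 mean [ 0.484 -0.35   0.031] rect c [0.903 0.013] size [1.399 0.148] ang 43.1 z [0.001 0.007 0.264]
red px[232. 218.] 69 mean [ 0.471 -0.254  0.043] rect c [0.888 0.123] size [1.272 0.025] ang 41.9 z [0.002 0.036 0.052]
red px[328. 246.] 364 mean [0.452 0.102 0.047] rect c [0.884 0.293] size [1.086 0.05 ] ang 24.3 z [-0.     0.044  0.054]

[... 1010 characters left out ...]
 [0.652 0.114 0.117] rect c [0.373 0.361] size [0.092 0.873] ang 47.9 z [0.076 0.113 0.146]
red px[363. 303.] 874 mean [0.438 0.101 0.04 ] rect c [0.442 0.081] size [0.113 0.075] ang 21.0 z [0.015 0.043 0.053]
blue px[459. 142.] 1054 mean [ 0.577 -0.571  0.052] rect c [ 0.318 -0.023] size [0.179 1.488] ang 25.3 z [0.016 0.043 0.064]
blue px[333. 200.] 361 mean [ 0.654 -0.046  0.131] rect c [0.376 0.293] size [0.057 0.985] ang 39.3 z [0.091 0.131 0.146]
blue px[348. 222.] 241 mean [ 0.599 -0.042  0.091] rect c [ 0.597 -0.057] size [0.063 0.047] ang 79.1 z [0.072 0.091 0.104]
blue px[286. 380.] 7566 mean [0.449 0.35  0.017] rect c [0.288 0.433] size [0.246 0.61 ] ang 61.2 z [0.001 0.006 0.05 ]
```

View pics/w1.png

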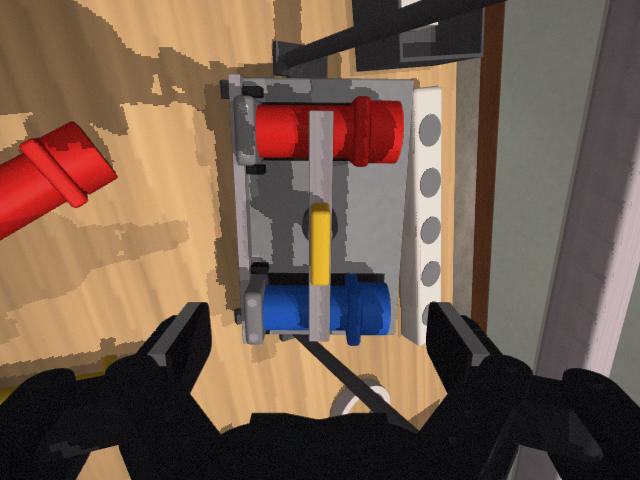

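The wrist view has the knob centred at (320,243), 1 mm off the computed axis, with the top at 98 mm as stated. I'll go in and grip.

Emit:
carry_out(rows="-0.1 0.1 4 0 0 0 0.2;0 0 4 0 0 0 0;0 0 3.5 0 0 0 0;0 0 1.5 0 0 0 0;0 0 0 0 0 0 0", newtons=60)

```text
time_s: 2.2
eef_pos: [0.6242, 0.0272, 0.133]
ee_rot: [0.208, 0.727, 0.629, 0.179]
force: [0.1, -0.1, 0.3]
grip_width: 0.497
grasp_force: 0.0
```

```bash
python3 - <<'E'
from p import *
st();plan(rk(.0013,-.0012,.07),RK,1)
E
```

```text
t 2.2 p [0.6242 0.0272 0.133 ] rack [ 0.0006 -0.0035  0.0686] q [-0.14  0.4   1.76 -0.    0.42  0.  ] f [ 0.1 -0.1  0.3] grip 0.4967221953438243 0.0
N 1 cm [ 0.23  0.07 -0.14] deg [-0.2   0.14 -0.11] goal [0.624 0.03  0.135]
```

Emit:
carry_out(rows="0.2 0 0 0 0 0 -0.4;0 0 0 0 0 0 -1;0 0 0 0 0 0 -1;0 0 0 0 0 0 -1;0 0 0 0 0 0 -1", newtons=70)

```text
time_s: 2.7
eef_pos: [0.6227, 0.0309, 0.1354]
ee_rot: [0.208, 0.726, 0.63, 0.179]
force: [-13.3, -2.1, 2.8]
grip_width: 0.149
grasp_force: 69.0
```

Emit:
carry_out(rows="0 0 0 0 0 8 -1;0 0 0 0 0 8 -1;0 0 0 0 0 8 -1;0 0 0 0 0 0 -1")

```text
time_s: 3.1
eef_pos: [0.6235, 0.0306, 0.1359]
ee_rot: [0.167, 0.842, 0.464, 0.22]
force: [-7.4, -4.6, 1.4]
grip_width: 0.148
grasp_force: 68.6
```

```bash
python3 -c "
from p import *
st()
print(manip.observe()['moment'])"
```

```text
t 3.1 p [0.6235 0.0306 0.1359] rack [ 0.0011 -0.0002  0.0717] q [-0.14  0.4   1.76 -0.01  0.42  0.44] f [-7.4 -4.6  1.4] grip 0.14772077444038642 68.5938012599945
[-0.49304577  1.18565542 -0.17982553]
```

Gripped, and it turns with low forces. I'll carry on to about 80°.

Emit:
carry_out(rows="0 0 0 0 0 8 -1;0 0 0 0 0 8 -1;0 0 0 0 0 8 -1;0 0 0 0 0 8 -1;0 0 0 0 0 8 -1")

```text
time_s: 3.6
eef_pos: [0.6245, 0.0293, 0.1367]
ee_rot: [0.082, 0.95, 0.146, 0.265]
force: [-3.0, -14.2, 1.0]
grip_width: 0.149
grasp_force: 68.4
```

Emit:
carry_out(rows="0 0 0 0 0 8 -1;0 0 0 0 0 8 -1;0 0 0 0 0 0 -1;0 0 0 0 0 0 0.2;0 0 0 0 0 0 0.2")

```text
time_s: 4.1
eef_pos: [0.6248, 0.0308, 0.1367]
ee_rot: [0.044, 0.961, 0.016, 0.274]
force: [-0.3, 0.3, -0.1]
grip_width: 0.477
grasp_force: 0.0
```

```bash
python3 -c "
from p import *
st()
print(manip.observe()['moment'])"
```

```text
t 4.1 p [0.6248 0.0308 0.1367] rack [0.0026 0.0001 0.0716] q [-0.14  0.4   1.76 -0.01  0.42  1.41] f [-0.3  0.3 -0.1] grip 0.4772910903498442 0.0
[0.03397301 0.26343007 0.00511306]
```

Emit:
carry_out(rows="0 0 -3 0 0 0 0.3;0 0 -4 0 0 0 1;0 0 -4 0 0 0 1;0 0 -2 0 0 0 1;0 0 0 0 0 0 1")

```text
time_s: 4.6
eef_pos: [0.5563, 0.0413, 0.2491]
ee_rot: [0.044, 0.96, 0.016, 0.276]
force: [-0.4, 0.3, 0.4]
grip_width: 1.001
grasp_force: 0.0
```

```bash
python3 - <<'E'
from p import *
from m import masks
st(); c=grab('wrist'); save(c,'w2.png')
P=cloud(c); h=(P-O)@F; z=c['z_map']>0
q=h[masks(c)['yel']&z&(abs(h[...,2]-.098)<.006)&(abs(h[...,:2]).max(-1)<.06)];print('top',len(q),[np.round(v,4) for v in cv2.minAreaRect(q[:,:2].astype(np.float32))])
for k in('red','blue'):
  q=h[masks(c)[k]&z&(h[...,2]>.01)&(h[...,2]<.07)&(abs(h[...,0])<.09)&(abs(h[...,1])<.13)]
  print(k,len(q),np.percentile(q,[1,50,99],axis=0).round(4).tolist())
  b=q[(q[:,0]>-.04)&(q[:,0]<.02)];print(' barrel',np.percentile(b,[2,50,98],axis=0).round(4).tolist(), 'crest y',np.median(b[b[:,2]>np.percentile(b[:,2],80)][:,1]).round(4))
g=plan(rk(0,.08,.12),RC); plan(rk(0,.08,.008),RC,start=g)
E
```

```text
t 4.6 p [0.5563 0.0413 0.2491] rack [0.0036 0.0009 0.2037] q [-0.13  0.11  1.81 -0.01  0.65  1.41] f [-0.4  0.3  0.4] grip 1.0007112960139046 0.0
top 1390 [array([ 0.0016, -0.0017]), array([0.0554, 0.0134]), np.float64(9.3915)]
red 7137 [[-0.0476, 0.0526, 0.0277], [0.0175, 0.0743, 0.0468], [0.0642, 0.0998, 0.0538]]
 barrel [[-0.0387, 0.0573, 0.0305], [-0.0088, 0.0743, 0.0454], [0.0189, 0.0959, 0.0487]] crest y 0.0778
blue 6775 [[-0.048, -0.1025, 0.0245], [0.0172, -0.0761, 0.0468], [0.0638, -0.0563, 0.0539]]
 barrel [[-0.0386, -0.0984, 0.0283], [-0.0088, -0.0763, 0.0453], [0.0189, -0.0612, 0.0488]] crest y -0.0815
N 3 cm [ 0.22 -2.64  2.73] deg [ 0.02 -0.07  3.35] goal [0.608 0.114 0.176]
N 3 cm [ 0.   -0.    3.73] deg [0. 0. 0.] goal [0.667 0.105 0.081]
```

View pics/w2.png

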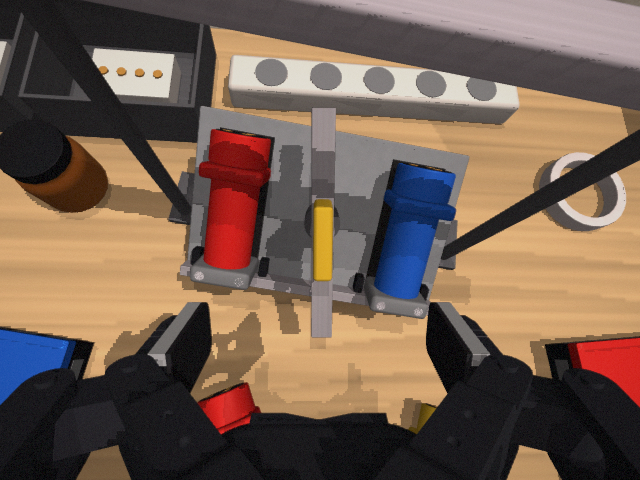

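The view shows the wing running up and down the slope and the knob upright at (323,240). The detected knob angle has turned about 80°, so the clamp is open. Both connectors are still seated: red at (235,200), blue at (415,230). Next I fetch the red one.

Emit:
carry_out(rows="0.2 -2.6 2.7 0 0 3.35 0.7;0.2 -2.6 2.7 0 0 3.35 0.7;0.2 -2.6 2.7 0 0 3.35 0.7;0 0 0 0 0 0 0.7", newtons=60)

```text
time_s: 5.05
eef_pos: [0.607, 0.1144, 0.1696]
ee_rot: [0.02, 0.96, -0.068, 0.272]
force: [-0.3, -0.0, -0.6]
grip_width: 0.849
grasp_force: 0.0
```

```bash
python3 - <<'E'
from p import *
st(); plan(rk(0,.078,.008),RC,1)
E
```

```text
t 5.05 p [0.607  0.1144 0.1696] rack [-0.0048  0.0804  0.1152] q [ 0.04  0.35  1.73 -0.19  0.53  1.88] f [-0.3 -0.  -0.6] grip 0.8489495178559947 0.0
N 1 cm [ 0.56  0.24 10.72] deg [0.03 0.41 0.05] goal [0.667 0.103 0.081]
```

Emit:
carry_out(rows="0.4 0.2 3.5 0 0 0 0.7;0 0 3.5 0 0 0 0.7;0 0 2.5 0 0 0 0.7;0 0 0.8 0 0 0 0.7;0 0 0 0 0 0 0.7")

```text
time_s: 5.55
eef_pos: [0.6643, 0.1016, 0.089]
ee_rot: [0.02, 0.959, -0.068, 0.275]
force: [-1.1, 0.8, 0.1]
grip_width: 0.852
grasp_force: 0.0
```

Emit:
carry_out(rows="0 0 0 0 0 0 -0.4;0 0 0 0 0 0 -0.4;0 0 0 0 0 0 -0.4;0 0 0 0 0 0 -0.4;0 0 0 0 0 0 -0.4")

```text
time_s: 6.05
eef_pos: [0.6646, 0.1023, 0.0919]
ee_rot: [0.02, 0.958, -0.068, 0.277]
force: [-6.0, 0.2, 6.6]
grip_width: 0.468
grasp_force: 59.9
```

```bash
python3 - <<'E'
from p import *
st(); plan(rk(0,.078,.008),RC,1)
E
```

```text
t 6.05 p [0.6646 0.1023 0.0919] rack [0.0036 0.0766 0.0182] q [ 0.01  0.56  1.64 -0.21  0.39  1.9 ] f [-6.   0.2  6.6] grip 0.46846608132816664 59.931272864341736
N 1 cm [-0.37 -0.14  1.02] deg [ 0.04 -0.14 -0.01] goal [0.667 0.103 0.081]
```

The grip is a little high on the barrel: the opening is 40 mm for a 42 mm barrel. I'll reopen, go 1 cm deeper and regrip.

Emit:
carry_out(rows="0 0 0 0 0 0 0.6;0 0 0 0 0 0 0.6;-0.3 0 0.6 0 0 0 0.6;0 0 0.3 0 0 0 0.6;0 0 0 0 0 0 0.6")

```text
time_s: 6.55
eef_pos: [0.6667, 0.1017, 0.08]
ee_rot: [0.02, 0.959, -0.068, 0.275]
force: [-0.0, 0.8, 0.7]
grip_width: 0.8
grasp_force: 0.0
```

Emit:
carry_out(rows="0 0 0 0 0 0 -0.4;0 0 0 0 0 0 -0.4;0 0 0 0 0 0 -0.4;0 0 0 0 0 0 -0.4;0 0 0 0 0 0 -0.4")

```text
time_s: 7.05
eef_pos: [0.6668, 0.1019, 0.0812]
ee_rot: [0.02, 0.959, -0.068, 0.276]
force: [-5.1, -0.4, 5.8]
grip_width: 0.475
grasp_force: 60.7
```

```bash
python3 - <<'E'
from p import *
st()
E
```

```text
t 7.05 p [0.6668 0.1019 0.0812] rack [-0.0001  0.0764  0.0079] q [ 0.01  0.58  1.64 -0.22  0.38  1.91] f [-5.1 -0.4  5.8] grip 0.4750501786659327 60.72449326515198
```

Emit:
carry_out(rows="0 0 -2 0 0 0 -0.4;0 0 -3.5 0 0 0 -0.4;0 0 -3.5 0 0 0 -0.4;0 0 -3.5 0 0 0 -0.4;0 0 -3.5 0 0 0 -0.4")

```text
time_s: 7.55
eef_pos: [0.5815, 0.1139, 0.2166]
ee_rot: [0.02, 0.959, -0.068, 0.275]
force: [0.5, 0.0, -2.4]
grip_width: 0.474
grasp_force: 62.3
```

```bash
cat > cr.py <<'E'
from h import *
from m import masks
def crates(Pt,which):
    for nm,col,b in which:
        q=np.concatenate([P[m[col]&np.all((P>b[0])&(P<b[1]),-1)] for P,m in Pt])
        f=q[(q[:,2]>.0)&(q[:,2]<.012)]; r=q[(q[:,2]>.03)&(q[:,2]<.055)]
        for t,x in(('floor',f),('rim',r)):
            if len(x)>20:
                e=cv2.minAreaRect(x[:,:2].astype(np.float32)); print(nm,t,len(x),np.round(e[0],3),np.round(e[1],3),round(e[2],1),np.percentile(x[:,:2],[1,99],axis=0).round(3).tolist())
B=[('red','red',([.3,-.5,-.01],[.62,-.2,.06])),('blue','blue',([.3,.2,-.01],[.62,.5,.06]))]
if __name__=='__main__':
    Pt=[]
    for n in('scene','side'):
        c=grab(n);Pt.append((cloud(c),masks(c))); crates(Pt[-1:],B)
    print('both');crates(Pt,B); save(c,'b3.png')
E
python3 cr.py; python3 -c "
from p import *
st()"
```

```text
red floor 769 [ 0.429 -0.377] [0.169 0.189] 5.8 [[0.344, -0.429], [0.511, -0.283]]
red rim 438 [ 0.445 -0.338] [0.22  0.186] 4.7 [[0.336, -0.433], [0.557, -0.24]]
blue floor 1333 [0.433 0.34 ] [0.184 0.173] 82.0 [[0.351, 0.276], [0.522, 0.435]]
blue rim 373 [0.45  0.354] [0.182 0.217] 81.0 [[0.337, 0.252], [0.566, 0.456]]
red floor 145 [ 0.38 -0.31] [0.076 0.037] 32.3 [[0.354, -0.342], [0.416, -0.301]]
red rim 241 [ 0.374 -0.262] [0.125 0.054] 35.1 [[0.334, -0.311], [0.435, -0.247]]
blue floor 5929 [0.458 0.346] [0.163 0.188] 81.2 [[0.363, 0.261], [0.554, 0.429]]
blue rim 1568 [0.45  0.352] [0.183 0.213] 81.1 [[0.335, 0.253], [0.563, 0.452]]
both
red floor 914 [ 0.429 -0.377] [0.169 0.189] 5.8 [[0.345, -0.428], [0.51, -0.283]]
red rim 679 [ 0.445 -0.337] [0.22  0.187] 4.7 [[0.334, -0.433], [0.556, -0.241]]
blue floor 7262 [0.449 0.337] [0.184 0.205] 81.6 [[0.359, 0.262], [0.552, 0.431]]
blue rim 1941 [0.45  0.353] [0.184 0.217] 81.1 [[0.335, 0.252], [0.564, 0.453]]
t 7.65 p [0.5825 0.1145 0.2202] rack [0.0015 0.077  0.171 ] q [ 0.04  0.23  1.74 -0.17  0.61  1.86] f [ 0.4  0.1 -2.5] grip 0.47536576321668345 62.58920073509216
```

View pics/b3.png

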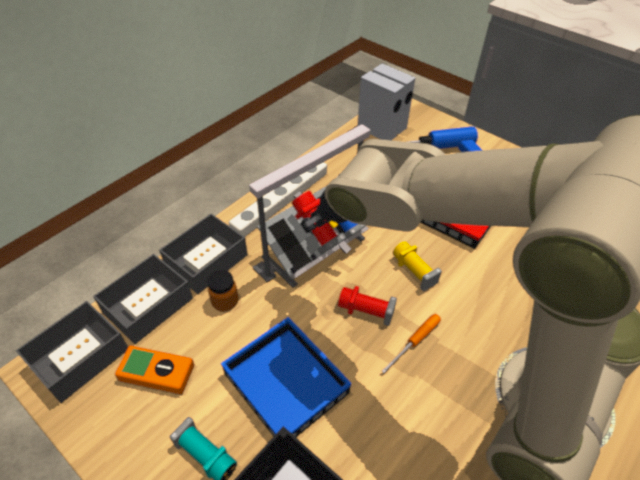

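The view shows the red connector lifted clear of its cradle at (310,205), blue still seated, and everything else unmoved. Red crate: centre (0.4455,−0.3375), yaw +4.7°. Blue crate: centre (0.450,0.353), yaw −9°.

```bash
python3 - <<'E'
from p import *
s=manip.observe();p=np.array(s['eef_pos']);R=rot(s['ee_rot']).as_matrix()
w=(np.array([.50,.07,.24]),R); plan(w[0],w[1]);
g=plan([.492,-.3337,.17],down(-85.3),start=w)
plan([.492,-.3337,.015],down(-85.3),start=g)
E
```

```text
N 3 cm [-1.77  1.85 -1.9 ] deg [0. 0. 0.] goal [0.5  0.07 0.24]
N 10 cm [2.64 3.34 1.36] deg [-2.18 -2.73  7.5 ] goal [ 0.492 -0.334  0.17 ]
N 4 cm [0.   0.   3.88] deg [0. 0. 0.] goal [ 0.492 -0.334  0.015]
```

Emit:
carry_out(rows="-1.77 1.85 -1.9 0 0 0 -0.4;-1.77 1.85 -1.9 0 0 0 -0.4;-1.77 1.85 -1.9 0 0 0 -0.4;2.64 3.34 1.36 -2.18 -2.73 7.5 -0.4;2.64 3.34 1.36 -2.18 -2.73 7.5 -0.4")

```text
time_s: 8.15
eef_pos: [0.544, -0.0086, 0.2385]
ee_rot: [0.017, 0.952, -0.206, 0.226]
force: [2.1, 0.3, -1.5]
grip_width: 0.473
grasp_force: 62.5
```

Emit:
carry_out(rows="2.64 3.34 1.36 -2.18 -2.73 7.5 -0.4;2.64 3.34 1.36 -2.18 -2.73 7.5 -0.4;2.64 3.34 1.36 -2.18 -2.73 7.5 -0.4;2.64 3.34 1.36 -2.18 -2.73 7.5 -0.4;2.64 3.34 1.36 -2.18 -2.73 7.5 -0.4")

```text
time_s: 8.65
eef_pos: [0.555, -0.2258, 0.2027]
ee_rot: [0.008, 0.849, -0.521, 0.086]
force: [0.0, -0.2, -3.2]
grip_width: 0.472
grasp_force: 62.4
```

Emit:
carry_out(rows="2.64 3.34 1.36 -2.18 -2.73 7.5 -0.4;2.64 3.34 1.36 -2.18 -2.73 7.5 -0.4;2.64 3.34 1.36 -2.18 -2.73 7.5 -0.4;0 0 0 0 0 0 -0.4;0 0 0 0 0 0 -0.4")

```text
time_s: 9.15
eef_pos: [0.4907, -0.3352, 0.1649]
ee_rot: [0.002, 0.735, -0.678, -0.003]
force: [0.6, 0.5, -2.5]
grip_width: 0.474
grasp_force: 62.3
```

```bash
python3 - <<'E'
from p import *
from cr import *
c=grab('wrist');st();P=cloud(c);m=masks(c);crates([(P,m)],B[:1])
g=plan([.492,-.3337,.015],down(-85.3),1)
E
```

```text
t 9.2 p [ 0.4914 -0.3343  0.1657] rack [-0.0503 -0.3801  0.1391] q [-0.79  0.52  1.37 -0.    1.26  2.27] f [ 0.4  0.3 -1.9] grip 0.47191873854795663 62.339866161346436
red floor 23675 [ 0.455 -0.338] [0.219 0.171] 3.9 [[0.346, -0.426], [0.547, -0.262]]
red rim 10557 [ 0.446 -0.338] [0.213 0.183] 4.5 [[0.337, -0.435], [0.556, -0.254]]
N 1 cm [-0.03 -0.16 15.07] deg [ 0.33  0.09 -0.03] goal [ 0.492 -0.334  0.015]
```

Emit:
carry_out(rows="0 0 4 0 0 0 -0.4;0 0 4 0 0 0 -0.4;0 0 4 0 0 0 -0.4;0 0 2 0 0 0 -0.4;0 0 0.6 0 0 0 -0.4")

```text
time_s: 9.7
eef_pos: [0.4904, -0.3325, 0.0186]
ee_rot: [0.002, 0.736, -0.677, -0.004]
force: [0.1, 0.1, -2.2]
grip_width: 0.47
grasp_force: 62.5
```

Emit:
carry_out(rows="0 0 0.2 0 0 0 -0.4;0 0 0 0 0 0 -0.4")

```text
time_s: 9.9
eef_pos: [0.4914, -0.3345, 0.0201]
ee_rot: [0.002, 0.736, -0.677, -0.001]
force: [0.3, -0.2, -2.6]
grip_width: 0.475
grasp_force: 62.5
```

Emit:
carry_out(rows="0 0 0.4 0 0 0 -0.4;0 0 0.2 0 0 0 -0.4;0 0 0 0 0 0 -0.4")

```text
time_s: 10.2
eef_pos: [0.4906, -0.3344, 0.013]
ee_rot: [0.002, 0.735, -0.678, -0.002]
force: [-0.2, -0.1, -2.5]
grip_width: 0.47
grasp_force: 62.5
```

Emit:
carry_out(rows="0 0 0 0 0 0 0.1;0 0 0 0 0 0 0.3;0 0 0 0 0 0 0.35;0 0 0 0 0 0 0.35")

```text
time_s: 10.6
eef_pos: [0.4907, -0.3345, 0.0132]
ee_rot: [0.002, 0.735, -0.678, -0.002]
force: [-0.8, -1.1, -0.1]
grip_width: 0.673
grasp_force: 0.0
```

Emit:
carry_out(rows="0 0 -2.5 0 0 0 0.35;0 0 -4 0 0 0 0.35;0 0 -4.5 0 0 0 0.5;0 0 -4.5 0 0 0 0.7;0 0 0 0 0 0 0.7")

```text
time_s: 11.1
eef_pos: [0.4932, -0.3361, 0.1745]
ee_rot: [0.002, 0.735, -0.678, 0.004]
force: [-0.3, -0.5, -0.4]
grip_width: 0.852
grasp_force: 0.0
```

```bash
python3 - <<'E'
from p import *
from m import masks
c=grab('wrist');st();P=cloud(c);save(c,'w3.png')
q=P[masks(c)['red']&(c['z_map']>0)&np.all((P>[.36,-.43,.03])&(P<[.54,-.255,.07]),-1)]
print('in crate',[np.round(v,3) for v in cv2.minAreaRect(q[:,:2].astype(np.float32))],np.percentile(q[:,2],[50,98]))
C=grab('side');P=cloud(C)
b=P[masks(C)['red']&np.all((P>[.36,.02,.036])&(P<[.55,.18,.06]),-1)]
print('loose',len(b),[np.round(v,4) for v in cv2.minAreaRect(b[:,:2].astype(np.float32))])
s=manip.observe();p=np.array(s['eef_pos']);R=rot(s['ee_rot']).as_matrix()
for y in(20,): plan([.434,.091,.2],down(y))
E
```

```text
t 11.15 p [ 0.4923 -0.3352  0.1709] rack [-0.0467 -0.3809  0.143 ] q [-0.79  0.52  1.36 -0.    1.26  2.27] f [-0.3  0.7 -1.2] grip 0.8497527924789464 0.0
in crate [array([ 0.45 , -0.342]), array([0.18 , 0.175]), np.float64(0.026)] [0.05031942 0.05838755]
loose 660 [array([0.4413, 0.0926]), array([0.1129, 0.0507]), np.float64(23.8768)]
N 13 cm [-2.67 -2.72 -0.25] deg [ 0.02  0.01 -8.1 ] goal [0.434 0.091 0.2  ]
```

View pics/w3.png

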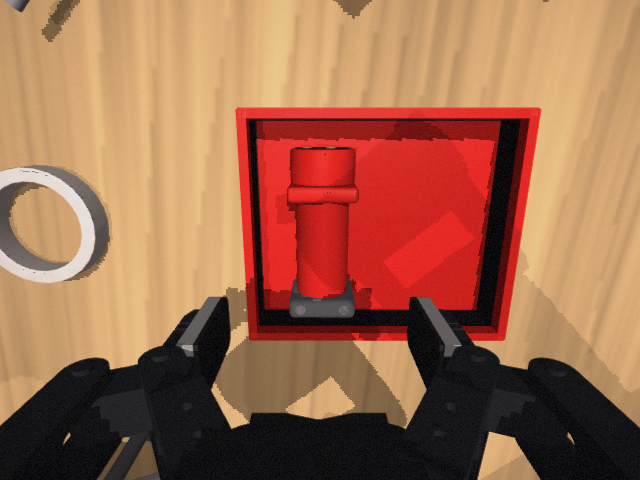

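The view shows the red connector lying flat on the red crate's floor, grey block at (322,302) and shroud at (322,165), clear of the walls. The right half is free. Next is the blue one in the rack.

```bash
python3 - <<'E'
from p import *
w=(np.array([.47,-.16,.23]),down(-60)); plan(*w)
g=plan(rk(-.002,-.082,.14),RC,start=w)
plan(rk(0,-.082,.008),RC,start=g)
E
```

```text
N 5 cm [-3.51 -0.48 -1.23] deg [ 0.05  0.   -5.07] goal [ 0.47 -0.16  0.23]
N 8 cm [ 0.02 -1.95  0.59] deg [ 1.82  3.73 -6.31] goal [ 0.573 -0.045  0.192]
N 3 cm [0.07 0.   4.4 ] deg [0. 0. 0.] goal [ 0.645 -0.055  0.081]
```

Emit:
carry_out(rows="-3.51 -0.48 -1.23 0.05 0 -5.07 0.7;-3.51 -0.48 -1.23 0.05 0 -5.07 0.7;-3.51 -0.48 -1.23 0.05 0 -5.07 0.7;-3.51 -0.48 -1.23 0.05 0 -5.07 0.7;-3.51 -0.48 -1.23 0.05 0 -5.07 0.7")

```text
time_s: 11.7
eef_pos: [0.4693, -0.1583, 0.2282]
ee_rot: [-0.0, 0.867, -0.498, -0.002]
force: [1.1, 0.3, -0.2]
grip_width: 0.849
grasp_force: 0.0
```

Emit:
carry_out(rows="0 -1.95 0.59 1.82 3.73 -6.31 0.7;0 -1.95 0.59 1.82 3.73 -6.31 0.7;0 -1.95 0.59 1.82 3.73 -6.31 0.7;0 -1.95 0.59 1.82 3.73 -6.31 0.7;0 -1.95 0.59 1.82 3.73 -6.31 0.7")

```text
time_s: 12.2
eef_pos: [0.5443, -0.0953, 0.2025]
ee_rot: [0.012, 0.955, -0.237, 0.177]
force: [-0.2, -0.6, 0.7]
grip_width: 0.848
grasp_force: 0.0
```

Emit:
carry_out(rows="0 -1.95 0.59 1.82 3.73 -6.31 0.7;0 -1.95 0.59 1.82 3.73 -6.31 0.7;0 -1.95 0.59 1.82 3.73 -6.31 0.7;0 0 0 0 0 0 0.7;0 0 0 0 0 0 0.7")

```text
time_s: 12.7
eef_pos: [0.5718, -0.0439, 0.1901]
ee_rot: [0.018, 0.959, -0.069, 0.274]
force: [-0.4, -0.1, 0.3]
grip_width: 0.848
grasp_force: 0.0
```

```bash
python3 - <<'E'
from p import *
from m import masks
c=grab('wrist');st();h=(cloud(c)-O)@F
q=h[masks(c)['blue']&(c['z_map']>0)&(h[...,2]>.03)&(h[...,2]<.07)&(abs(h[...,0])<.09)&(abs(h[...,1])<.13)]
b=q[(q[:,0]>-.04)&(q[:,0]<.02)];print(len(q),np.percentile(q,[1,99],axis=0).round(4).tolist(),'crest y',np.median(b[b[:,2]>np.percentile(b[:,2],80)][:,1]).round(4))
plan(rk(0,-.082,.008),RC,1)
E
```

```text
t 12.75 p [ 0.5722 -0.0443  0.1907] rack [-0.0039 -0.0816  0.1395] q [-0.33  0.21  1.85  0.19  0.53  1.25] f [ 0.3 -1.1 -0.2] grip 0.8495375455845002 0.0
10512 [[-0.0479, -0.1051, 0.0329], [0.0638, -0.0588, 0.054]] crest y -0.0819
N 1 cm [ 0.43  0.05 13.15] deg [-0.05  0.16 -0.21] goal [ 0.645 -0.055  0.081]
```

Emit:
carry_out(rows="0.3 0 4 0 0 0 0.7;0 0 4 0 0 0 0.7;0 0 3 0 0 0 0.7;0 0 1.5 0 0 0 0.7;0 0 0.5 0 0 0 0.7")

```text
time_s: 13.25
eef_pos: [0.6432, -0.0544, 0.0807]
ee_rot: [0.018, 0.959, -0.069, 0.274]
force: [-0.5, 0.2, 0.6]
grip_width: 0.849
grasp_force: 0.0
```

Emit:
carry_out(rows="0 0 0 0 0 0 0.7;0 0 0 0 0 0 0.7")

```text
time_s: 13.45
eef_pos: [0.6432, -0.0539, 0.0835]
ee_rot: [0.019, 0.959, -0.069, 0.276]
force: [-0.5, 0.1, 0.0]
grip_width: 0.855
grasp_force: 0.0
```

```bash
python3 - <<'E'
from p import *
st()
E
```

```text
t 13.45 p [ 0.6432 -0.0539  0.0835] rack [-0.0001 -0.0812  0.0106] q [-0.3   0.51  1.75  0.26  0.33  1.19] f [-0.5  0.1  0. ] grip 0.8554360663795474 0.0
```

Emit:
carry_out(rows="0 0 0.2 0 0 0 0.3;0 0 0 0 0 0 -0.4;0 0 0 0 0 0 -0.4;0 0 0 0 0 0 -0.4;0 0 0 0 0 0 -0.4")

```text
time_s: 13.95
eef_pos: [0.6441, -0.054, 0.0818]
ee_rot: [0.019, 0.959, -0.068, 0.276]
force: [-6.4, -1.7, 5.3]
grip_width: 0.471
grasp_force: 59.5
```

Emit:
carry_out(rows="0 0 -2 0 0 0 -0.4;0 0 -3.5 0 0 0 -0.4;0 0 -3.5 0 0 0 -0.4;0 0 -3.5 0 0 0 -0.4;0 0 -3.5 0 0 0 -0.4")

```text
time_s: 14.45
eef_pos: [0.5586, -0.0417, 0.2171]
ee_rot: [0.019, 0.959, -0.068, 0.275]
force: [-0.1, -0.2, -2.3]
grip_width: 0.478
grasp_force: 62.4
```

```bash
python3 - <<'E'
from p import *
st()
s=manip.observe();p=np.array(s['eef_pos']);R=rot(s['ee_rot']).as_matrix()
w=(p+[-.08,0.02,.02],R); plan(*w)
g=plan([.45,.353,.17],down(-9),start=w)
E
```

```text
t 14.45 p [ 0.5586 -0.0417  0.2171] rack [-0.0015 -0.0809  0.1692] q [-0.33  0.15  1.85  0.18  0.6   1.26] f [-0.1 -0.2 -2.3] grip 0.47806758178170194 62.413201332092285
N 2 cm [-2.95 -0.43 -3.02] deg [0. 0. 0.] goal [ 0.479 -0.022  0.237]
N 9 cm [-1.13 -4.07  0.44] deg [-0.04 -3.55  0.09] goal [0.45  0.353 0.17 ]
```

Emit:
carry_out(rows="-2.95 -0.43 -3.02 0 0 0 -0.4;-2.95 -0.43 -3.02 0 0 0 -0.4;-1.13 -4.07 0.44 0 -3.55 0.1 -0.4;-1.13 -4.07 0.44 0 -3.55 0.1 -0.4;-1.13 -4.07 0.44 0 -3.55 0.1 -0.4")

```text
time_s: 14.95
eef_pos: [0.4733, 0.1034, 0.2091]
ee_rot: [0.012, 0.98, -0.073, 0.184]
force: [1.7, -0.8, -3.0]
grip_width: 0.475
grasp_force: 62.5
```

Emit:
carry_out(rows="-1.13 -4.07 0.44 0 -3.55 0.1 -0.4;-1.13 -4.07 0.44 0 -3.55 0.1 -0.4;-1.13 -4.07 0.44 0 -3.55 0.1 -0.4;-1.13 -4.07 0.44 0 -3.55 0.1 -0.4;-1.13 -4.07 0.44 0 -3.55 0.1 -0.4")

```text
time_s: 15.45
eef_pos: [0.4551, 0.3127, 0.1745]
ee_rot: [-0.0, 0.997, -0.077, 0.03]
force: [1.2, -0.2, -2.6]
grip_width: 0.472
grasp_force: 62.5
```

Emit:
carry_out(rows="-1.13 -4.07 0.44 0 -3.55 0.1 -0.4;0 0 0 0 0 0 -0.4;0 0 0 0 0 0 -0.4")

```text
time_s: 15.75
eef_pos: [0.4509, 0.3531, 0.1693]
ee_rot: [-0.002, 0.997, -0.078, 0.001]
force: [-0.1, 0.7, -3.1]
grip_width: 0.472
grasp_force: 62.5
```

```bash
python3 - <<'E'
from p import *
from cr import *
c=grab('wrist');st();P=cloud(c);m=masks(c);crates([(P,m)],B[1:])
plan([.45,.353,.013],down(-9),1)
E
```

```text
t 15.8 p [0.4511 0.3525 0.1698] rack [-0.1639  0.2941  0.2151] q [0.46 0.47 1.44 0.   1.23 2.18] f [-0.2 -0.2 -2.4] grip 0.4731300883618625 62.54193305969238
blue floor 18224 [0.456 0.353] [0.17  0.189] 81.1 [[0.37, 0.261], [0.558, 0.443]]
blue rim 10194 [0.46  0.352] [0.182 0.196] 81.1 [[0.359, 0.252], [0.567, 0.452]]
N 1 cm [-0.14  0.05 15.68] deg [-0.31 -0.07  0.05] goal [0.45  0.353 0.013]
```

Emit:
carry_out(rows="0 0 4 0 0 0 -0.4;0 0 4 0 0 0 -0.4;0 0 4 0 0 0 -0.4;0 0 2.5 0 0 0 -0.4;0 0 0.9 0 0 0 -0.4")

```text
time_s: 16.3
eef_pos: [0.4508, 0.3522, 0.0141]
ee_rot: [-0.002, 0.997, -0.079, -0.001]
force: [0.7, -0.9, -3.2]
grip_width: 0.475
grasp_force: 62.6
```

Emit:
carry_out(rows="0 0 0 0 0 0 -0.4;0 0 0 0 0 0 -0.4")

```text
time_s: 16.5
eef_pos: [0.4527, 0.3539, 0.0177]
ee_rot: [-0.004, 0.997, -0.078, 0.002]
force: [0.2, -0.7, -3.2]
grip_width: 0.474
grasp_force: 62.8
```

Emit:
carry_out(rows="0 0 0.2 0 0 0 -0.4;0 0 0 0 0 0 -0.4;0 0 0 0 0 0 0.1;0 0 0 0 0 0 0.5;0 0 0 0 0 0 0.5")

```text
time_s: 17.0
eef_pos: [0.452, 0.354, 0.0144]
ee_rot: [-0.003, 0.997, -0.078, 0.001]
force: [0.4, 0.5, 0.1]
grip_width: 0.751
grasp_force: 0.0
```

Emit:
carry_out(rows="0 0 -2.5 0 0 0 0.5;0 0 -4 0 0 0 0.5;0 0 -4.5 0 0 0 0.6;0 0 -4.5 0 0 0 0.7;0 0 0 0 0 0 0.7")

```text
time_s: 17.5
eef_pos: [0.4536, 0.3542, 0.1755]
ee_rot: [-0.006, 0.997, -0.078, 0.006]
force: [0.1, -0.1, -0.8]
grip_width: 0.852
grasp_force: 0.0
```

```bash
python3 - <<'E'
from p import *
st()
c=grab('wrist');P=cloud(c);save(c,'w4.png')
plan([.434,.09,.2],down(22))
E
```

```text
t 17.5 p [0.4536 0.3542 0.1755] rack [-0.159   0.2962  0.2188] q [0.46 0.46 1.44 0.   1.23 2.18] f [ 0.1 -0.1 -0.8] grip 0.8515525132050764 0.0
N 6 cm [-0.61  4.41 -0.49] deg [-0.07 -0.08 -5.16] goal [0.434 0.09  0.2  ]
```

View pics/w4.png

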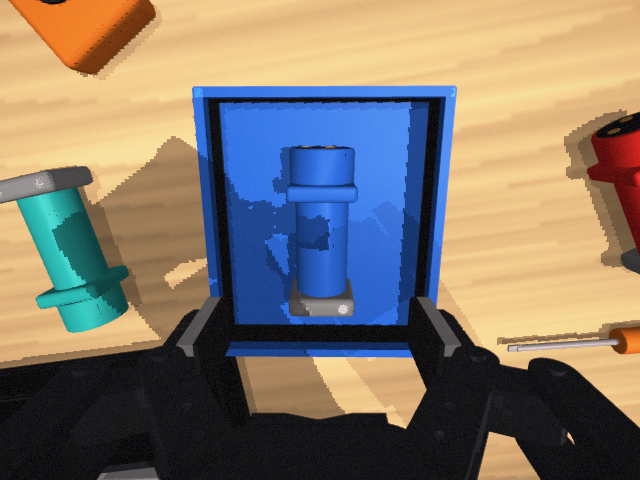

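The view shows blue lying flat in the blue crate, grey block at (322,300), clear of the walls. The turquoise look-alike at (75,250) is untouched. Now the loose red one, at right (620,180), which lies beside the yellow.

Emit:
carry_out(rows="-0.61 4.41 -0.49 0 0 -5.16 0.7;-0.61 4.41 -0.49 0 0 -5.16 0.7;-0.61 4.41 -0.49 0 0 -5.16 0.7;-0.61 4.41 -0.49 0 0 -5.16 0.7;-0.61 4.41 -0.49 0 0 -5.16 0.7")

```text
time_s: 18.05
eef_pos: [0.4251, 0.132, 0.1912]
ee_rot: [-0.003, 0.989, 0.149, 0.001]
force: [0.8, -0.5, -0.1]
grip_width: 0.847
grasp_force: 0.0
```

Emit:
carry_out(rows="-0.61 4.41 -0.49 0 0 -5.16 0.7;0 0 0 0 0 0 0.7;0 0 0 0 0 0 0.7")

```text
time_s: 18.35
eef_pos: [0.4329, 0.0889, 0.1959]
ee_rot: [-0.003, 0.982, 0.189, 0.001]
force: [0.1, -0.5, 0.2]
grip_width: 0.851
grasp_force: 0.0
```

```bash
cat > lo.py <<'E'
from p import *
from m import masks
st()
c=grab('wrist');P=cloud(c);save(c,'w5.png')
q=P[masks(c)['red']&(c['z_map']>0)&np.all((P>[.34,.0,.02])&(P<[.56,.19,.07]),-1)]
e=cv2.minAreaRect(q[:,:2].astype(np.float32));print('loose',len(q),[np.round(v,4) for v in e],np.percentile(q[:,2],[2,50,98]))
# crest of barrel -> axis line
k=q[(q[:,2]>.043)&(q[:,2]<.0495)][:,:2]; vx,vy,x0,y0=cv2.fitLine(k.astype(np.float32),cv2.DIST_HUBER,0,.01,.01).ravel()
d=np.array([vx,vy])*np.sign(vx); t=(q[:,:2]-[x0,y0])@d; n=(q[:,:2]-[x0,y0])@[-d[1],d[0]]
lo,hi=np.percentile(t,[.5,99.5]); yaw=np.degrees(np.arctan2(d[1],d[0]))
print('yaw',yaw,'len',hi-lo,'side',np.percentile(n,[1,99]))
cen=np.array([x0,y0])+d*((lo+hi)/2-.008); print('centre',cen)
plan([*cen,.2],down(yaw)); plan([*cen,.009],down(yaw),1)
E
python3 lo.py
```

```text
t 18.35 p [0.4329 0.0889 0.1959] rack [-0.1338  0.0306  0.2271] q [-0.07  0.16  1.79  0.01  1.19  1.12] f [ 0.1 -0.5  0.2] grip 0.8512291822448637 0.0
loose 7077 [array([0.4441, 0.0928]), array([0.1145, 0.0512]), np.float64(20.478)] [0.03415554 0.04686748 0.05342307]
yaw 21.107864 len 0.11310658728045511 side [-0.02306979  0.02323936]
centre [0.43708677 0.08973619]
N 1 cm [ 0.4   0.16 -0.4 ] deg [-0.31 -0.16  0.82] goal [0.437 0.09  0.2  ]
N 1 cm [ 0.35  0.26 18.7 ] deg [-0.31 -0.16  0.82] goal [0.437 0.09  0.009]
```

View pics/w5.png

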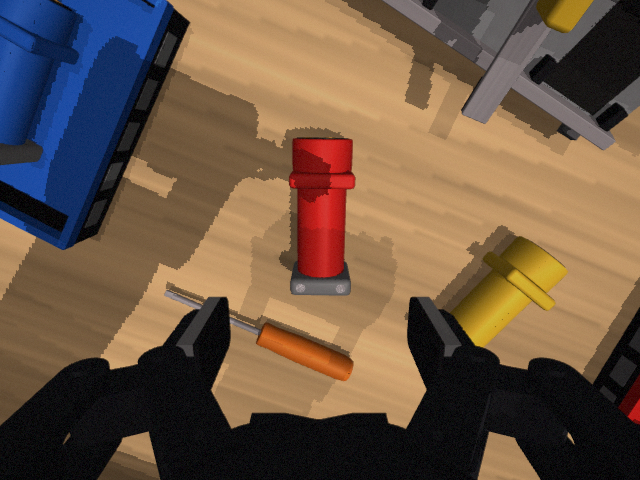

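The view shows the loose red connector at (322,215), aligned with the tool and with free table on both sides. The yellow is clear at (510,290). I'll descend and grip.

Emit:
carry_out(rows="0.4 0.2 4.5 0 0 0.8 0.7;0 0 4.5 0 0 0 0.7;0 0 4.5 0 0 0 0.7;0 0 3.5 0 0 0 0.7;0 0 1.5 0 0 0 0.7")

```text
time_s: 18.9
eef_pos: [0.4357, 0.0917, 0.0085]
ee_rot: [-0.003, 0.983, 0.185, -0.001]
force: [0.2, 0.6, 0.2]
grip_width: 0.852
grasp_force: 0.0
```

Emit:
carry_out(rows="0 0 0 0 0 0 0.7;0 0 0 0 0 0 0.5")

```text
time_s: 19.1
eef_pos: [0.438, 0.091, 0.012]
ee_rot: [-0.003, 0.983, 0.185, 0.002]
force: [-0.5, -0.2, 0.9]
grip_width: 0.749
grasp_force: 0.0
```

Emit:
carry_out(rows="0 0 0 0 0 0 0.2;0 0 0 0 0 0 -0.4;0 0 0 0 0 0 -0.4;0 0 0 0 0 0 -0.4;0 0 0 0 0 0 -0.4")

```text
time_s: 19.6
eef_pos: [0.4387, 0.0905, 0.0132]
ee_rot: [-0.003, 0.983, 0.184, 0.003]
force: [-1.9, 2.0, 8.5]
grip_width: 0.475
grasp_force: 59.9
```

```bash
python3 - <<'E'
from p import *
st()
s=manip.observe();p=np.array(s['eef_pos']);R=rot(s['ee_rot']).as_matrix()
cc=np.array([.446,-.338])-.047*np.array([np.cos(np.radians(4.6)),np.sin(np.radians(4.6))])
w=(p+[0,0,.17],R); plan(*w)
g=plan([*cc,.17],down(-85.4),start=w)
E
```

```text
t 19.6 p [0.4387 0.0905 0.0132] rack [-0.2263  0.033   0.0694] q [-0.06  0.47  1.95  0.01  0.72  1.13] f [-1.9  2.   8.5] grip 0.47491471664115603 59.85021471977234
N 4 cm [ 0.03 -0.02 -4.25] deg [0. 0. 0.] goal [0.439 0.09  0.183]
N 13 cm [1.5  3.57 0.09] deg [-0.04 -0.    8.2 ] goal [ 0.399 -0.342  0.17 ]
```

Emit:
carry_out(rows="0 0 -4.25 0 0 0 -0.4;0 0 -4.25 0 0 0 -0.4;0 0 -4.25 0 0 0 -0.4;0 0 -4.25 0 0 0 -0.4;1.5 3.57 0 0 0 8.2 -0.4")

```text
time_s: 20.1
eef_pos: [0.4655, 0.063, 0.188]
ee_rot: [-0.002, 0.993, 0.114, 0.007]
force: [1.0, 0.5, -3.1]
grip_width: 0.47
grasp_force: 62.3
```

Emit:
carry_out(rows="1.5 3.57 0 0 0 8.2 -0.4;1.5 3.57 0 0 0 8.2 -0.4;1.5 3.57 0 0 0 8.2 -0.4;1.5 3.57 0 0 0 8.2 -0.4;1.5 3.57 0 0 0 8.2 -0.4")

```text
time_s: 20.6
eef_pos: [0.5278, -0.119, 0.1812]
ee_rot: [-0.003, 0.97, -0.245, 0.001]
force: [0.6, 0.7, -2.3]
grip_width: 0.47
grasp_force: 62.3
```

Emit:
carry_out(rows="1.5 3.57 0 0 0 8.2 -0.4;1.5 3.57 0 0 0 8.2 -0.4;1.5 3.57 0 0 0 8.2 -0.4;1.5 3.57 0 0 0 8.2 -0.4;1.5 3.57 0 0 0 8.2 -0.4")

```text
time_s: 21.1
eef_pos: [0.4569, -0.2952, 0.18]
ee_rot: [-0.003, 0.822, -0.569, -0.0]
force: [0.0, 0.3, -2.2]
grip_width: 0.469
grasp_force: 62.2
```

Emit:
carry_out(rows="1.5 3.57 0 0 0 8.2 -0.4;1.5 3.57 0 0 0 8.2 -0.4;0 0 0 0 0 0 -0.4;0 0 0 0 0 0 -0.4")

```text
time_s: 21.5
eef_pos: [0.3979, -0.3434, 0.1797]
ee_rot: [-0.003, 0.735, -0.678, -0.001]
force: [-0.1, 0.1, -1.4]
grip_width: 0.466
grasp_force: 62.2
```

```bash
python3 - <<'E'
from p import *
st(); plan([.399,-.342,.017],down(-85.4),1)
E
```

```text
t 21.5 p [ 0.3979 -0.3434  0.1797] rack [-0.1202 -0.4023  0.1994] q [-0.94  0.36  1.57  0.01  1.21  2.12] f [-0.1  0.1 -1.4] grip 0.4663032445997033 62.15617060661316
N 1 cm [-0.05 -0.07 16.27] deg [-0.19  0.3  -0.04] goal [ 0.399 -0.342  0.017]
```

Emit:
carry_out(rows="0 0 4 0 0 0 -0.4;0 0 4 0 0 0 -0.4;0 0 4 0 0 0 -0.4;0 0 3 0 0 0 -0.4;0 0 1 0 0 0 -0.4")

```text
time_s: 22.0
eef_pos: [0.3985, -0.3402, 0.0174]
ee_rot: [-0.003, 0.736, -0.677, -0.004]
force: [-3.8, 6.7, 39.3]
grip_width: 0.469
grasp_force: 68.2
```

Emit:
carry_out(rows="0 0 0.3 0 0 0 -0.4;0 0 0 0 0 0 -0.4")

```text
time_s: 22.2
eef_pos: [0.3996, -0.3419, 0.0176]
ee_rot: [-0.003, 0.736, -0.677, -0.001]
force: [0.4, -1.3, 0.0]
grip_width: 0.472
grasp_force: 63.9
```

It is on the floor. Release and retreat.

Emit:
carry_out(rows="0 0 0 0 0 0 0;0 0 0 0 0 0 0.3;0 0 0 0 0 0 0.35;0 0 0 0 0 0 0.35")

```text
time_s: 22.6
eef_pos: [0.3988, -0.3424, 0.0165]
ee_rot: [-0.003, 0.735, -0.678, -0.001]
force: [0.6, -0.8, -0.5]
grip_width: 0.674
grasp_force: 0.0
```

Emit:
carry_out(rows="0 0 -2.5 0 0 0 0.35;0 0 -4 0 0 0 0.35;0 0 -4.5 0 0 0 0.4;0 0 -4.5 0 0 0 0.5;0 0 -3 0 0 0 0.5")

```text
time_s: 23.1
eef_pos: [0.3985, -0.3438, 0.2046]
ee_rot: [-0.003, 0.735, -0.678, 0.001]
force: [0.6, 0.4, -1.4]
grip_width: 0.751
grasp_force: 0.0
```

```bash
python3 - <<'E'
from p import *
st()
c=grab('wrist');s=grab('scene')
im=np.hstack([c['image'][:,:,::-1][:, :],s['image'][:,:,::-1]]);cv2.imwrite('pics/f.png',cv2.resize(im,(800,300)))
E
```

```text
t 23.1 p [ 0.3985 -0.3438  0.2046] rack [-0.1064 -0.4026  0.2202] q [-0.94  0.34  1.54  0.01  1.27  2.12] f [ 0.6  0.4 -1.4] grip 0.7514072219473401 0.0
```

View pics/f.png

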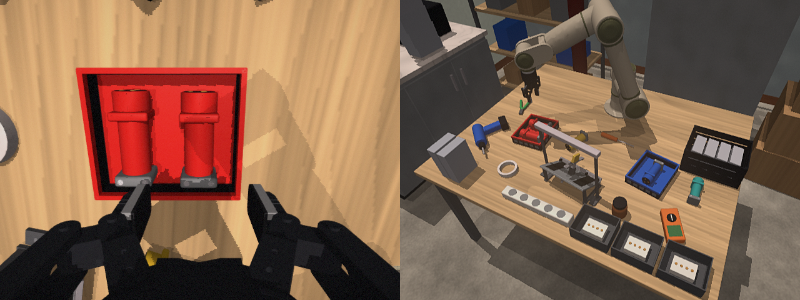

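The left view shows both reds flat on the red crate's floor at (135,130) and (198,130). The right view shows blue in the blue crate at (652,172), the rack empty with its clamp open, and the tape, jar and yellow in place. The gripper is touching nothing, so I'm handing in.

```bash
python3 -c "
from bench import manip
print(manip.close_job())"
```

```text
the job is handed in; nothing more can be done
None
```

The clamp was opened first and left open. Both red connectors now lie on the red crate's floor and the blue one on the blue crate's floor, with everything else in place, and I handed the job in at about 23 s.

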